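# Prop the heat-sink plate and open the paste jar

## Task

Get ready to coat the heat-sink plate: lift the aluminium plate out of the slotted rack and lean it, tilted back on its lower edge, against the plain upright face of the green angle plate and let go of it there. Then unscrew the tight red lid of the white paste jar (anticlockwise seen from above, about a quarter turn), leaving the jar seated in its blue holder, which keeps it from turning, and lift the lid off once it is free. Finish while holding the lid level, just above the open jar and not touching it; leave the mug, the multimeter and the red screwdriver alone.

Things in the scene. Friction and masses are not known exactly. Their poses are not given: they have to be found in the camera images.
- plate_center (a point): centre of the loose aluminium heat-sink plate, 8 mm thick (its x), 90 mm wide (its y), 100 mm tall (its z, up at the start), 0.19 kg, with a copper-coloured square on each face; both faces are alike. At the start it stands upright in the slot of the rack, its lower edge 8 mm above the bench; the slot walls reach 25 mm up it
- rack: slotted plate rack, fixed to the bench, black base 62 x 130 mm with two grey walls; origin at the centre of its underside; y runs along the slot, x across it; 33 mm tall
- rest_face (a point): green angle plate, fixed to the bench; this point lies at the foot of its plain upright face, on the bench, midway along the face. x points level from the face into the angle plate (so a plate leans against it from the -x side, its top tipped towards +x), y runs along the face, z up. The face is 90 mm wide and 50 mm high; the foot and gussets are behind it
- jar_holder: blue jar holder, fixed to the bench, 91 x 91 x 33 mm (134 mm over its lugs along x) with a square pocket 65 mm wide and 25 mm deep, floor 8 mm above the bench; origin at the centre of its underside, z up. It stops the jar from turning
- jar: white paste jar, 0.35 kg, square body 62 x 62 x 48 mm, loose (1.5 mm play) in the holder's pocket; origin at the centre of its underside, z up. Threaded round neck, 25 mm radius, to 70 mm above the origin; a springy seal on it (top 74 mm, 77 mm when open) presses up on the lid with about 15 N and makes it tight (about 0.3 to 0.5 N m)
- lid_center (a point): centre of the red ribbed screw lid, 60 mm diameter, 28 mm tall, z up; closed it is 66 mm above the jar's origin (rim 52, top 80 mm; jar shoulder 48). Anticlockwise from above it rises 2 mm per 60 degrees and comes free of the thread 60 to 90 degrees on (aim at 75 to 80; further on is a stop). Then it lifts straight off; clear of the jar when this point is over 92 mm above the jar's origin
- mug: orange mug with handle, 81 x 113 x 101 mm, a bystander; origin at the centre of its underside
- multimeter: yellow and black multimeter, 148 x 72 x 47 mm, lying flat, a bystander; origin at the centre of its underside
- driver_red: red-handled screwdriver, 23 x 165 x 26 mm, lying, a bystander; origin at the centre of its underside
There are look-alikes about, which are no part of the job. Leave any orange look-alike of the part that bears rest_face alone.

How it is judged:
By the outcome, as a careful person would: the job done as asked, in the order asked, and still so for the second after the job is handed in, while the arm keeps its last pose, push and grip.
It also fails if it takes over 51 s, if anything falls off the work surface, if the arm or the gripper's body presses on something with over 40 N, if the wrist force passes 120 N, or if a joint passes its speed limit or range.

## Robot

A 6-joint arm with a two-finger parallel gripper is mounted at the origin on a cart in front of the work surface, level with it; the furniture and walls round the work are solid. World frame = base frame: x ahead of the robot, y to its left, z up, the work surface at z = 0. Lengths are in m, angles in rad, forces in N, time in s.
With the tool pointing down it reaches from about 0.25 to 0.8 m from the base axis. Payload 8.5 kg.
Tool frame: the origin (TCP) lies midway between the tips of the shut fingers; the grasp point (between the pads) lies 19 mm behind it (robot.hold_point_z is the distance from the TCP to the grasp point, in m); z points along the fingers, y is the line along which they close (so a half turn about z gives the same grasp; the last joint's range is limited). The gripper opens to 85 mm and grips with 20 to 120 N. Pads are 22 mm wide; open, the fingers measure 114 mm over their backs; the gripper's body (76 mm by 85 mm) begins 54 mm behind the grasp point. The pads swing forward as they close: fully open they stand 13 mm farther back than shut.
Start: joints at [1.154, 0.238, -0.013, 1.319, 0, 1.571], TCP at [0.213, 0.48, 0.231] pointing down, gripper open.
Joint ranges: [-2.66, 2.66], [-1.03, 1.9], [-1.14, 1.46], [-1.82, 2.27], [-1.45, 1.34], [-3.14, 3.14]. Speed limits (rad/s): [2.22, 2.22, 2.79, 3.14, 3.14, 3.14].

## Interface

Orientations are given as a unit quaternion [x, y, z, w].
In Python, from rig import robot, vision gives the robot as it stands.
- The arm moves only by the shell command python3 -m crank 'ROWS' [OPENING] [FORCE]. ROWS is JSON, a list of rows, each a list of 4 numbers: the shift along the tool's x, y, z each as a share of 0.2 m, from -1 to 1, then the turn about the tool's z as a share of 180 degrees, from -1 to 1. A call has 1 to 5 rows; each row is the pose to reach, as a shift and turn from the pose commanded when the call began, along the tool's axes at that moment, turning the shorter way round; what a row does not reach only later rows make up. A row lasts 1/10 s, in which the tool goes at most 50 mm and 8.59 degrees, less where a joint would pass 70% of its speed; a pose out of reach is approached as far as the arm can. A call with a number of a shift or a turn outside -1 to 1 is refused whole. A call with a gripper value outside its range is refused whole. OPENING is the closure, from 0 (fully open) to 1 (shut), set as the call begins (- or left out, the last holds). The fingers move at their own pace and stop on an object; FORCE is the grip in N (left out, the last holds). Time passes only in rows, so rows that repeat a pose let the fingers close. It gives the time, the measured TCP pose, the force, the opening and the grip force at its end, in the units of the state.
- robot.read_state(): the state, without advancing time (a new reading comes with each control period).
- vision.get_image(name): name is "scene" or "top" or "wrist"; returns the picture (420x560x3 uint8, blue, green, red); there is no depth.
- vision.camera_info(name): a dict with "fovy" (degrees; the focal length in pixels is half the picture's height over the tangent of half this angle, whatever the lens; pixels are square), "cx", "cy" (the principal point, pixels), "pose" (4x4, takes a point from camera to world coordinates). Camera axes: x right, y up, looking along -z (the intrinsics and any distortion apply to the point x, -y, -z); pixel columns grow to the right and rows downward; lengths in m; the calibration is good to about 2 mm. A picture is of the moment at which its call begins: read the wrist's pose just before it. camera_info takes no time and is no camera call; for the wrist camera it gives the pose at the moment of the call.
- robot.close_job(): hands the job in; it is judged then, once.
The state is a dict: "time": time; "joint_pos": joint angles; "qd": joint speeds; "joint_torque": joint torques, N m; "position": TCP position; "ee_rot": TCP orientation; "wrist_force": force on the tool from outside, world axes, zero at the start; "ft_torque": the same for the moment, N m; "opening": finger opening in m; "finger_force": force on a finger pad.
Only numpy, scipy, OpenCV 4.12 (cv2) and the standard library are available. Lean on these libraries where they do the work, as an engineer would, in place of code of your own. Each camera call takes 0.05 s, during which the arm holds its last target. There are 200 camera calls.

## Working session

There is one attempt and no reset: what is moved stays moved. The work goes in short steps, Python scripts to look and compute and a shell command to move; the robot and the scene stay as the last step left them, time stands still between calls to the robot, and variables do not carry over. Pictures are saved under pics/ and viewed, at most 11 in all, crops included, and the job is handed in when it is done.

```bash
ls; mkdir -p pics
python3 - <<'E'
from rig import robot, vision
import cv2, numpy as np
np.set_printoptions(precision=4,suppress=True)
for n in("scene","top"):
    i=vision.camera_info(n);print(n,i)
    cv2.imwrite(f"pics/{n}0.png",vision.get_image(n))
print(vision.camera_info("wrist"))
print(robot.read_state(), robot.hold_point_z)
E
```

```text
pics
scene {'fovy': 48.46338903443593, 'cx': 281.6482627057782, 'cy': 215.69273775607766, 'pose': array([[ 0.6367,  0.3826, -0.6695, -0.1412],
       [-0.7709,  0.2967, -0.5636, -0.5983],
       [-0.0169,  0.875 ,  0.4839,  0.6249],
       [ 0.    ,  0.    ,  0.    ,  1.    ]])}
top {'fovy': 44.70373381366551, 'cx': 274.7006919752938, 'cy': 212.95886813124585, 'pose': array([[ 0.0069,  0.995 , -0.0995,  0.4814],
       [-0.9999,  0.0079,  0.01  ,  0.0252],
       [ 0.0108,  0.0994,  0.995 ,  1.2239],
       [ 0.    ,  0.    ,  0.    ,  1.    ]])}
{'fovy': 69.10192052323873, 'cx': 273.39263115501694, 'cy': 209.76832836572515, 'pose': array([[ 0.4043, -0.8781, -0.256 ,  0.1461],
       [ 0.9146,  0.3883,  0.1123,  0.5083],
       [ 0.0008, -0.2795,  0.9601,  0.373 ],
       [ 0.    ,  0.    ,  0.    ,  1.    ]])}
{'time': 0.1, 'joint_pos': array([ 1.154 ,  0.2387, -0.0142,  1.3192,  0.    ,  1.5708]), 'qd': array([-0.0023,  0.    ,  0.0026, -0.0009,  0.0002,  0.0006]), 'joint_torque': array([  0.0017, -53.972 ,  34.6998,   0.0134,   0.0001,  -0.    ]), 'position': array([0.2124, 0.4797, 0.2307]), 'ee_rot': array([ 0.2069,  0.9784, -0.0006, -0.0001]), 'wrist_force': array([ 0.104 , -0.2529,  0.432 ]), 'ft_torque': array([ 0.0084,  0.0371, -0.042 ]), 'finger_force': 0.0, 'opening': 0.08518615182459742} 0.0187
```

View pics/top0.png

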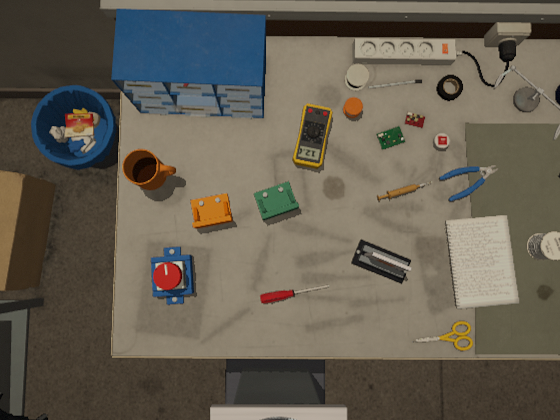

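View pics/scene0.png

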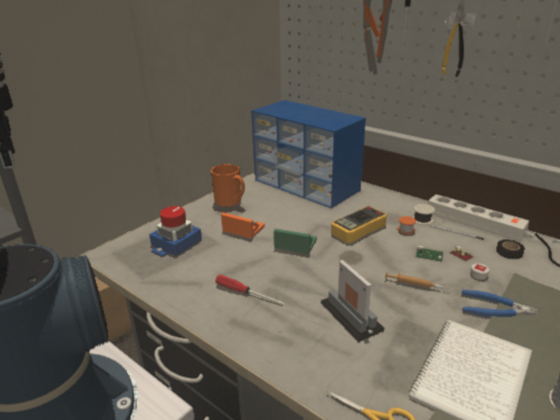

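The top view shows the robot at the bottom. These are the targets and what could be confused with them:
- **Plate:** in the rack at (382,260). The notebook (482,260) is not it.
- **Rest face:** green angle plate at (276,201). The look-alike is the orange one at (211,211).
- **Jar:** red lid at (168,277). Other round items are the white/red caps at (442,142), (354,107) and (357,76).

I'm choosing the rack plate, the green angle plate, and the red lid in the blue holder.

```bash
cat > h.py <<'E'
from rig import robot, vision
import cv2, numpy as np
from scipy.spatial.transform import Rotation as R
np.set_printoptions(precision=4,suppress=True)
def ray(i,p):
    f=210/np.tan(np.radians(i["fovy"])/2); T=i["pose"]
    return T[:3,3],T[:3,:3]@np.array([(p[0]-i["cx"])/f,-(p[1]-i["cy"])/f,-1])
def onz(i,p,z):
    o,d=ray(i,p); return o+d*(z-o[2])/d[2]
def proj(i,P):
    f=210/np.tan(np.radians(i["fovy"])/2); T=i["pose"]; c=T[:3,:3].T@(np.array(P)-T[:3,3])
    return np.array([i["cx"]-f*c[0]/c[2], i["cy"]+f*c[1]/c[2]])
def two(i,p,j,q):
    a,u=ray(i,p);b,v=ray(j,q)
    s=np.linalg.lstsq(np.c_[u,-v],b-a,rcond=None)[0]
    return (a+u*s[0]+b+v*s[1])/2, np.linalg.norm(a+u*s[0]-b-v*s[1])
def mask(im,lo,hi):
    m=cv2.inRange(cv2.cvtColor(im,cv2.COLOR_BGR2HSV),lo,hi)
    return cv2.morphologyEx(m,cv2.MORPH_OPEN,np.ones((2,2)))
E
python3 - <<'E'
from h import *
t=cv2.imread("pics/top0.png");i=vision.camera_info("top")
g=mask(t,(65,80,40),(90,255,255))
r=mask(t,(0,170,90),(5,255,255))|mask(t,(174,170,90),(180,255,255))
b=mask(t,(100,130,50),(120,255,255))
def comp(m,c,rad=45,z=.05):
    m2=np.zeros_like(m);m2[c[1]-rad:c[1]+rad,c[0]-rad:c[0]+rad]=m[c[1]-rad:c[1]+rad,c[0]-rad:c[0]+rad]
    k=max(cv2.findContours(m2,0,1)[0],key=cv2.contourArea);q=cv2.minAreaRect(k);print(q);return q
for nm,m,c,z in(("green",g,(276,201),.05),("lid",r,(168,277),.088),("holder",b,(172,276),.033)):
    q=comp(m,c);print(nm,onz(i,q[0],z),"corners\n",np.array([np.r_[p,onz(i,p,z)[:2]] for p in cv2.boxPoints(q)]))
C=[(382,260),(276,201),(172,276)]
cr=[cv2.resize(t[y-35:y+35,x-35:x+35],(392,392),interpolation=2) for x,y in C]
s=cv2.imread("pics/scene0.png")
x,y=350,300;cr.append(cv2.resize(s[y-40:y+40,x-40:x+40],(392,392),interpolation=2))
a=np.vstack([np.hstack(cr[:2]),np.hstack(cr[2:])])
cv2.imwrite("pics/c1.png",cv2.resize(a,(600,600)))
E
```

```text
((277.2014465332031, 201.0264434814453), (27.36825180053711, 37.944828033447266), 70.90650939941406)
green [0.6266 0.0078 0.05  ] corners
 [[254.7965 194.3012   0.6419   0.0598]
 [290.6539 181.8891   0.6717  -0.0232]
 [299.6064 207.7517   0.6114  -0.0442]
 [263.749  220.1638   0.5819   0.0385]]
((168.0, 276.5), (27.0, 26.0), 90.0)
lid [0.4525 0.2479 0.088 ] corners
 [[155.     263.       0.4819   0.2773]
 [181.     263.       0.4823   0.22  ]
 [181.     290.       0.4232   0.2185]
 [155.     290.       0.4229   0.2755]]
((172.5689697265625, 276.17242431640625), (55.72719955444336, 39.4024772644043), 86.633544921875)
holder [0.4519 0.2481 0.033 ] corners
 [[151.2655 249.5138   0.513    0.2991]
 [190.6    247.2      0.519    0.2081]
 [193.8724 302.8311   0.3914   0.1976]
 [154.5379 305.1448   0.3856   0.2877]]
```

View pics/c1.png

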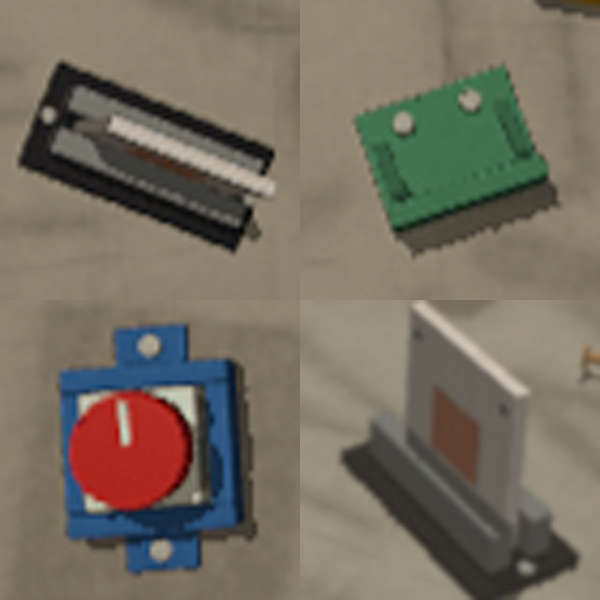

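```bash
cat >> h.py <<'E'
def to(P,ydir=None):
    """row values to bring TCP to P with tool y along +-ydir (deg of world xy)"""
    s=robot.read_state(); M=R.from_quat(s["ee_rot"]).as_matrix()
    d=M.T@(np.array(P)-s["position"])/.2
    a=0
    if ydir is not None:
        w=M.T@[np.cos(np.radians(ydir)),np.sin(np.radians(ydir)),0]
        a=np.degrees(np.arctan2(-w[0],w[1])); a=(a+90)%180-90
    print("row",d.round(4),"turn",round(a/180,4),"| t",s["time"],"q6",s["joint_pos"][5].round(3))
def st():
    s=robot.read_state(); M=R.from_quat(s["ee_rot"]).as_matrix()
    print(s["time"],s["position"],"ydir",np.degrees(np.arctan2(M[1,1],M[0,1])).round(2),"F",s["wrist_force"],"op",s["opening"],s["finger_force"],"q",s["joint_pos"])
E
python3 - <<'E'
from h import *
i=vision.camera_info("top")
f=lambda P,Q,z:(onz(i,P,z)[:2],onz(i,Q,z)[:2])
for n,P,Q,z in(("plate",(373.1,253.9),(410.9,268.9),.108),("face",(263.6,217.8),(298.6,205.7),.05)):
    a,b=f(P,Q,z);d=b-a;print(n,a,b,"mid",(a+b)/2,"len",np.hypot(*d),"normal deg",np.degrees(np.arctan2(d[1],d[0]))+90)
for p in((347+20/4.286,225+165/4.286),(347+60/4.286,225+63/4.286),(347+237/4.286,225+250/4.286),(347+274/4.286,225+150/4.286)): print("rack",onz(i,p,.008)[:2])
st()
to((.476,-.237,.2),22)
E
```

```text
plate [ 0.5049 -0.2015] [ 0.4729 -0.2836] mid [ 0.4889 -0.2425] len 0.08813044033651062 normal deg -21.289273982416802
face [0.5874 0.0389] [ 0.6162 -0.0418] mid [ 0.6018 -0.0015] len 0.08570654741030446 normal deg 19.601673279299433
rack [ 0.4839 -0.1705]
rack [ 0.5406 -0.1933]
rack [ 0.4381 -0.2902]
rack [ 0.4932 -0.3117]
0.1 [0.2124 0.4797 0.2307] ydir 66.12 F [ 0.104  -0.2529  0.432 ] op 0.08518615182459742 0.0 q [ 1.154   0.2387 -0.0142  1.3192  0.      1.5708]
row [-2.656  -2.743   0.1572] turn 0.2451 | t 0.1 q6 1.571
```

The crop confirms the choices. The plate is in the rack slot: its top edge is 88 mm against the 90 given, and its midpoint agrees with the rack centre. The green plate's plain face is towards the robot, with bolts and gussets behind, and the red lid sits in the blue holder. Moving now.

```bash
python3 -m crank '[[-0.22,-0.22,0,0.04],[-0.44,-0.44,0,0.09],[-0.66,-0.66,0,0.14],[-0.88,-0.88,0,0.19],[-0.88,-0.88,0,0.238]]' 0 60
python3 - <<'E'
from h import *
st();to((.489,-.2425,.2),-21.3)
E
```

```text
time: 0.6
position: [0.3022, 0.2459, 0.2311]
ee_rot: [0.543, 0.84, -0.0, 0.0]
wrist_force: [1.6, 0.6, -0.2]
opening: 0.085
finger_force: 0.0
0.6 [0.3022 0.2459 0.2311] ydir 24.23 F [ 1.5765  0.5919 -0.2387] op 0.0849691164629976 0.0 q [ 0.6833  0.0057 -0.288   1.2773 -0.0002  1.8312]
row [-2.6104 -0.1505  0.1562] turn 0.2529 | t 0.6 q6 1.831
```

```bash
python3 -m crank '[[-0.25,-0.01,0,0.04],[-0.5,-0.03,0,0.08],[-0.75,-0.04,0,0.12],[-1,-0.06,0,0.16],[-1,-0.06,0,0.2]]'
python3 - <<'E'
from h import *
st();to((.489,-.2425,.2),-21.3)
E
```

```text
time: 1.1
position: [0.3757, 0.0557, 0.2312]
ee_rot: [0.778, 0.628, -0.0, 0.001]
wrist_force: [-0.4, 0.3, 0.3]
opening: 0.0856
finger_force: 0.0
1.1 [0.3757 0.0557 0.2312] ydir -12.23 F [-0.3952  0.2802  0.3305] op 0.08557298452233315 0.0 q [ 0.1484 -0.0119 -0.3053  1.2772 -0.0015  1.9327]
row [-1.3367  0.8697  0.1584] turn 0.0504 | t 1.1 q6 1.933
```

```bash
python3 -m crank '[[-0.2,0.14,0,0.02],[-0.4,0.28,0,0.05],[-0.6,0.42,0,0.05],[-0.8,0.54,0,0.05],[-0.92,0.6,0,0.05]]'; python3 -m crank '[[-0.2,0.13,0.0,0],[-0.37,0.24,0,0],[-0.37,0.24,0,0]]'
python3 - <<'E'
from h import *
st();to((.489,-.2425,.2),-21.3)
i=vision.camera_info("wrist");im=vision.get_image("wrist");cv2.imwrite("pics/w1.png",im)
st()
print(proj(i,(.5049,-.2015,.108)),proj(i,(.4729,-.2836,.108)));np.save("w1.npy",i["pose"])
E
```

```text
time: 1.6
position: [0.4562, -0.1463, 0.2308]
ee_rot: [0.822, 0.57, -0.0, 0.0]
wrist_force: [0.7, 0.5, -0.5]
opening: 0.0853
finger_force: 0.0
time: 1.9
position: [0.4752, -0.2334, 0.2303]
ee_rot: [0.822, 0.569, -0.0, 0.0]
wrist_force: [1.7, -0.2, -0.5]
opening: 0.0856
finger_force: 0.0
1.9 [ 0.4752 -0.2334  0.2303] ydir -20.67 F [ 1.711  -0.192  -0.5319] op 0.0855684575240623 0.0 q [-0.456   0.2462 -0.0052  1.3196 -0.001   1.4756]
row [-0.0179  0.0808  0.1516] turn 0.0035 | t 1.9 q6 1.476
1.95 [ 0.4744 -0.2313  0.2304] ydir -20.64 F [-0.5597  1.4581  0.1065] op 0.08525482895404382 0.0 q [-0.4536  0.2444 -0.0074  1.3203 -0.0002  1.4775]
[293.9974 157.6792] [291.1574 252.0532]
```

View pics/w1.png

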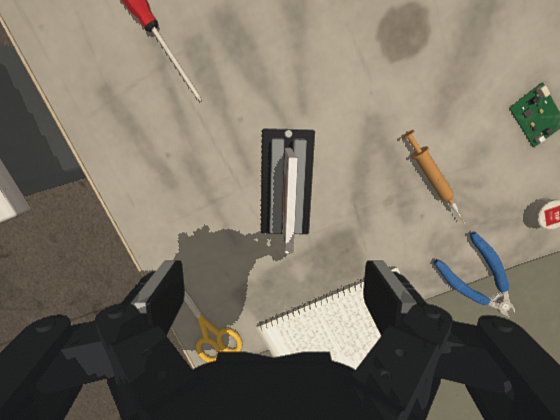

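The wrist view shows the plate's top edge running from about (292.5,150) to (289.5,252), centred between the rack walls. That is within a few pixels of the prediction.

Run:
```python
from h import *
im=cv2.imread("pics/w1.png");i=vision.camera_info("wrist");i["pose"]=np.load("w1.npy")
hsv=cv2.cvtColor(im,cv2.COLOR_BGR2HSV)
for y in (155,160,175,190,205,220,235,245): print(y,im[y,278:304].max(1))
for P,Q in(((292.5,150),(289.5,252)),):
    a,b=onz(i,P,.108),onz(i,Q,.108);d=b-a;print(a,b,(a+b)/2,np.linalg.norm(d),np.degrees(np.arctan2(d[1],d[0]))+90)
```

```text
155 [144 145 145 148 141  73  46  92  92  98 123 131 131 129 130 130 130 134
 142 144 143 143 144 143 145 146]
160 [139  82  74  78  76  69  76  93  89  88 139 237 237 233 232 232 232 236
 239 177 140 140 143 144 144 146]
175 [ 78  79  78  79  73  61  86  91  85 113 212 237 233 230 231 232 234 235
 222 143 137 142 142 142 143 144]
190 [ 77  78  77  76  70  73  85  95  94 154 240 234 232 231 231 232 235 228
 129 134 140 140 141 142 144 128]
205 [ 76  78  79  73  62  88  91  90 117 222 233 230 232 233 232 233 234 167
 136 138 139 138 140 141 132  68]
220 [ 77  77  76  70  65  92  89  97 162 235 229 225 225 226 228 231 219 139
 133 136 138 139 140 134  90  40]
235 [103 102 102 102 103  97  84 119 227 232 229 229 232 232 135 125 152 176
 175 174 173 164 164 167 169 169]
245 [102 102 101 101 101  99  96 106 130 129 130 130 131 130 130 139 176 175
 174 175 176 174 173 172 171 171]
[ 0.5059 -0.1949  0.108 ] [ 0.4715 -0.283   0.108 ] [ 0.4887 -0.239   0.108 ] 0.09457380594368706 -21.34514362470283
```

Run:
```python
from h import *
i=vision.camera_info("wrist");i["pose"]=np.load("w1.npy")
a,b=onz(i,(293,160),.108),onz(i,(290.3,220),.108);d=b-a;print(a,b,np.degrees(np.arctan2(d[1],d[0]))+90)
to((.4885,-.2405,.069),-21.8)
```

```text
[ 0.5034 -0.2031  0.108 ] [ 0.4829 -0.2535  0.108 ] -22.20154115464706
row [-0.018   0.0831  0.8068] turn 0.0064 | t 1.95 q6 1.478
```

```bash
python3 -m crank '[[-0.018,0.083,0.2,0.006],[-0.018,0.083,0.4,0.006],[-0.018,0.083,0.6,0.006],[-0.018,0.083,0.75,0.006],[-0.018,0.083,0.807,0.006]]' && python3 -m crank '[[0,0,0,0],[0,0,0,0]]' && python3 -m crank '[[0,0,0,0],[0,0,0,0],[0,0,0,0],[0,0,0,0],[0,0,0,0]]' 1 40;python3 -m crank '[[0,0,0,0],[0,0,0,0],[0,0,0,0]]' 1 40; python3 -c "
from h import *
st()"
```

```text
time: 2.45
position: [0.4868, -0.2366, 0.0672]
ee_rot: [0.827, 0.563, -0.001, -0.002]
wrist_force: [-0.1, 0.8, 0.9]
opening: 0.0854
finger_force: 0.0
time: 2.65
position: [0.4895, -0.2384, 0.0712]
ee_rot: [0.827, 0.563, 0.0, 0.001]
wrist_force: [0.5, -0.1, 0.1]
opening: 0.0853
finger_force: 0.0
time: 3.15
position: [0.4889, -0.2386, 0.0702]
ee_rot: [0.827, 0.562, 0.0, 0.0]
wrist_force: [-0.8, -0.1, -0.2]
opening: 0.0124
finger_force: 0.0
time: 3.45
position: [0.489, -0.2387, 0.0701]
ee_rot: [0.827, 0.563, 0.0, 0.0]
wrist_force: [0.2, -0.2, 3.5]
opening: 0.0077
finger_force: 40.0
3.45 [ 0.489  -0.2387  0.0701] ydir -21.54 F [ 0.1986 -0.2173  3.5264] op 0.007678958400552331 40.023130774497986 q [-0.454   0.3729 -0.2547  0.9427 -0.0002  1.4927]
```

```bash
python3 -m crank '[[0,0,-0.05,0],[0,0,-0.15,0],[0,0,-0.3,0],[0,0,-0.45,0],[0,0,-0.5,0]]' - 50
python3 - <<'E'
from h import *
st()
n=np.array([np.cos(np.radians(19.6)),np.sin(np.radians(19.6))]);p=np.array([.6018,-.0015])
print(p-.05*n); q=p-.06*n
to((q[0],q[1],.17),19.6)
E
```

```text
time: 3.95
position: [0.4897, -0.239, 0.173]
ee_rot: [0.827, 0.563, 0.001, 0.002]
wrist_force: [1.2, 0.0, -2.2]
opening: 0.0073
finger_force: 49.4
3.95 [ 0.4897 -0.239   0.173 ] ydir -21.54 F [ 1.1822  0.0436 -2.2162] op 0.00730662843643101 49.44493353366852 q [-0.4539  0.2948 -0.0865  1.186  -0.0001  1.4927]
[ 0.5547 -0.0183]
row [ 1.1129 -0.1404  0.014 ] turn -0.2285 | t 3.95 q6 1.493
```

```bash
python3 -m crank '[[0.18,-0.03,0,-0.04],[0.38,-0.08,0,-0.08],[0.58,-0.1,0,-0.12],[0.78,-0.13,0,-0.16],[0.85,-0.14,0,-0.2]]'; python3 -m crank '[[0,0,0,-0.03],[0,0,0,-0.029],[0,0,0,-0.029]]'
python3 - <<'E'
from h import *
i=vision.camera_info("wrist");im=vision.get_image("wrist");cv2.imwrite("pics/w2.png",im);np.save("w2.npy",i["pose"])
st()
print(proj(i,(.5874,.0389,.05)),proj(i,(.6162,-.0418,.05)))
E
```

```text
time: 4.45
position: [0.525, -0.067, 0.1693]
ee_rot: [0.609, 0.793, -0.0, -0.001]
wrist_force: [0.8, 0.1, -2.4]
opening: 0.0073
finger_force: 49.3
time: 4.75
position: [0.5247, -0.0702, 0.1694]
ee_rot: [0.577, 0.817, -0.0, -0.0]
wrist_force: [-0.2, -0.1, -1.7]
opening: 0.0077
finger_force: 49.3
4.8 [ 0.5248 -0.0704  0.1695] ydir 19.5 F [ 0.0185  0.3496 -1.5671] op 0.00770472443628391 49.318347573280334 q [-0.1333  0.2744 -0.1247  1.1725 -0.0001  1.0972]
[392.027  107.9154] [381.8179 209.0107]
```

View pics/w2.png

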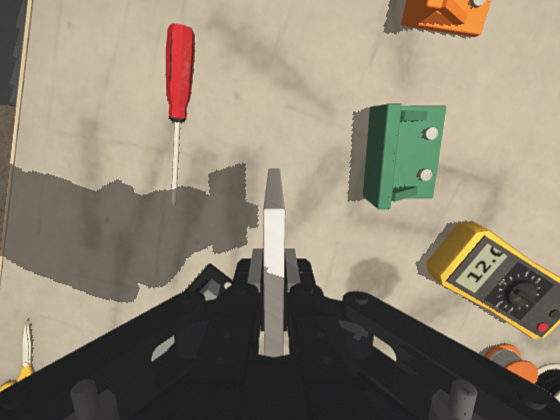

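The wrist view shows the plate held at (275,215) and the green plate at (405,155). The foot of its plain face, on the bench, runs from about (371,106) to (364,200). The top edge is to its right, near (388,104) to (378,207).

Run:
```python
from h import *
im=cv2.imread("pics/w2.png");i=vision.camera_info("wrist");i["pose"]=np.load("w2.npy")
L=[];T=[]
for y in range(112,196,6):
    g=im[y,355:415,1].astype(float);hs=cv2.cvtColor(im[y:y+1],cv2.COLOR_BGR2HSV)[0,355:415]
    gr=np.where((hs[:,0]>60)&(hs[:,0]<95)&(hs[:,1]>90))[0]
    l=gr[0]; k=l+5+np.argmax(np.diff(g[l+5:l+30])); L.append((355+l-.5,y));T.append((355+k+.5,y))
print([a for a,_ in L],[a for a,_ in T])
for S,z in((L,0),(T,.05)):
    W=np.array([onz(i,p,z)[:2] for p in S]);vx,vy,x0,y0=cv2.fitLine(W.astype(np.float32),2,0,.01,.01).ravel()
    if vy>0: vx,vy=-vx,-vy
    print(z,"at y=-.0015 x=",x0+(-.0015-y0)*vx/vy,"normal",np.degrees(np.arctan2(vy,vx))+90)
for p,z in(((371.5,105.5),0),((363.5,200),0),((388,104),.05),((377,207),.05)):print(p,onz(i,p,z))
```

```text
[np.float64(386.5), np.float64(369.5), np.float64(375.5), np.float64(368.5), np.float64(384.5), np.float64(367.5), np.float64(380.5), np.float64(366.5), np.float64(371.5), np.float64(381.5), np.float64(365.5), np.float64(380.5), np.float64(379.5), np.float64(364.5)] [np.float64(404.5), np.float64(386.5), np.float64(385.5), np.float64(384.5), np.float64(396.5), np.float64(383.5), np.float64(396.5), np.float64(383.5), np.float64(381.5), np.float64(395.5), np.float64(380.5), np.float64(393.5), np.float64(393.5), np.float64(379.5)]
0 at y=-.0015 x= 0.6074413 normal 21.451454
0.05 at y=-.0015 x= 0.603154 normal 20.950806
(371.5, 105.5) [0.5844 0.0424 0.    ]
(363.5, 200) [ 0.616  -0.0466  0.    ]
(388, 104) [0.583  0.0405 0.05  ]
(377, 207) [ 0.6114 -0.0415  0.05  ]
```

```bash
python3 -c "
from h import *
st();to((.5842,-.0077,.0672),19.4)"
```

```text
4.8 [ 0.5248 -0.0704  0.1695] ydir 19.5 F [ 0.0185  0.3496 -1.5671] op 0.00770472443628391 49.318347573280334 q [-0.1333  0.2744 -0.1247  1.1725 -0.0001  1.0972]
row [0.1964 0.3849 0.5115] turn 0.0005 | t 4.8 q6 1.097
```

```bash
python3 -m crank '[[0.1,0.19,0,0],[0.196,0.385,0,0],[0.196,0.385,0.1,0],[0.196,0.385,0.2,0],[0.196,0.385,0.3,0]]' && python3 -m crank '[[0,0,0.06,0],[0,0,0.12,0],[0,0,0.17,0],[0,0,0.21,0],[0,0,0.21,0]]'; python3 -c "
from h import *
st();to((.5842,-.0077,.0622),19.4)"
```

```text
time: 5.3
position: [0.5845, -0.0076, 0.1089]
ee_rot: [0.577, 0.817, -0.0, -0.0]
wrist_force: [0.6, -0.2, -1.5]
opening: 0.0076
finger_force: 50.2
time: 5.8
position: [0.584, -0.0074, 0.067]
ee_rot: [0.576, 0.817, -0.0, -0.001]
wrist_force: [-0.3, 0.8, -1.8]
opening: 0.0076
finger_force: 50.2
5.8 [ 0.584  -0.0074  0.067 ] ydir 19.66 F [-0.329   0.7914 -1.7651] op 0.0075853744600730315 50.1557457447052 q [-0.0127  0.4371 -0.157   0.978  -0.0001  1.215 ]
row [-0.0017  0.0006  0.0241] turn 0.0014 | t 5.8 q6 1.215
```

```bash
python3 -m crank '[[0,0,0.01,0],[0,0,0.02,0],[0,0,0.02,0]]' && python3 -m crank '[[0,0,0.005,0],[0,0,0.005,0]]';python3 -c "
from h import *
st()"
```

```text
time: 6.1
position: [0.5846, -0.0073, 0.0641]
ee_rot: [0.576, 0.818, 0.0, 0.0]
wrist_force: [-0.3, -0.1, -2.5]
opening: 0.0078
finger_force: 50.2
time: 6.3
position: [0.5845, -0.0073, 0.063]
ee_rot: [0.576, 0.818, -0.0, 0.0]
wrist_force: [-0.6, -0.3, -1.8]
opening: 0.0078
finger_force: 50.2
6.3 [ 0.5845 -0.0073  0.063 ] ydir 19.68 F [-0.5589 -0.3466 -1.8029] op 0.007765203419655312 50.19309461116791 q [-0.0124  0.4406 -0.1629  0.9672 -0.0001  1.2149]
```

```bash
python3 -m crank '[[0,0,0.004,0],[0,0,0.007,0],[0,0,0.007,0]]'; python3 -m crank '[[0,0,0.004,0],[0,0,0.004,0]]'
```

```text
time: 6.6
position: [0.5847, -0.0073, 0.0622]
ee_rot: [0.576, 0.818, 0.0, 0.0]
wrist_force: [-1.9, -0.1, 3.8]
opening: 0.0076
finger_force: 51.2
time: 6.8
position: [0.5848, -0.0072, 0.0621]
ee_rot: [0.576, 0.818, 0.0, 0.001]
wrist_force: [-3.7, -0.5, 12.9]
opening: 0.0073
finger_force: 52.5
```

Contact with the bench confirmed. Easing off, opening partway, then tipping the plate slowly onto the face.

```bash
python3 -m crank '[[0,0,-0.005,0],[0,0,-0.005,0]]'; python3 -m crank '[[0,0,0,0],[0,0,0,0],[0,0,0,0],[0,0,0,0],[0,0,0,0]]' 0.68; python3 -c "
from h import *
st()
cv2.imwrite('pics/w3.png',np.hstack([vision.get_image('wrist')[60:400,120:460],cv2.resize(vision.get_image('scene')[190:290,230:330],(340,340))]))"
```

```text
time: 7.0
position: [0.5847, -0.0073, 0.0622]
ee_rot: [0.576, 0.818, 0.0, 0.0]
wrist_force: [-0.4, 0.6, 5.9]
opening: 0.0072
finger_force: 51.3
time: 7.5
position: [0.5845, -0.0073, 0.0616]
ee_rot: [0.576, 0.818, -0.0, -0.0]
wrist_force: [-0.1, -0.2, 0.2]
opening: 0.0276
finger_force: 0.0
7.5 [ 0.5845 -0.0073  0.0616] ydir 19.68 F [-0.0755 -0.1529  0.2201] op 0.027608902984873406 0.0 q [-0.0125  0.4419 -0.1646  0.9644 -0.0001  1.2148]
```

View pics/w3.png

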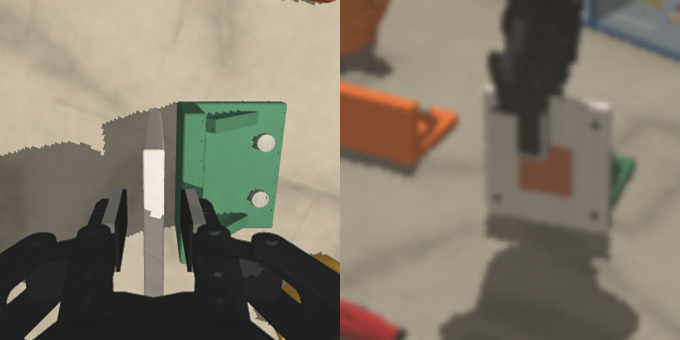

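The picture shows the plate upright at (153,180), free between the fingers and parallel to the green face with a gap in front of it. Now tipping it.

```bash
python3 -m crank '[[0,0.02,0,0],[0,0.035,0,0],[0,0.05,0,0],[0,0.06,0,0],[0,0.07,0,0]]'; python3 -m crank '[[0,0.01,0,0],[0,0.02,0,0],[0,0.03,0,0],[0,0.04,0,0],[0,0.05,0,0]]';python3 -m crank '[[0,0,0,0],[0,0,0,0]]'; python3 -c "
from h import *
st()
cv2.imwrite('pics/w4.png',np.hstack([vision.get_image('wrist')[60:400,120:460],cv2.resize(vision.get_image('scene')[190:290,230:330],(340,340))]))"
```

```text
time: 8.1
position: [0.5979, -0.0025, 0.0617]
ee_rot: [0.576, 0.818, -0.0, -0.0]
wrist_force: [-0.5, -0.1, -0.1]
opening: 0.0273
finger_force: 0.0
time: 8.6
position: [0.607, 0.0008, 0.0617]
ee_rot: [0.576, 0.818, -0.0, -0.0]
wrist_force: [-3.3, -0.2, 1.0]
opening: 0.0272
finger_force: 1.1
time: 8.8
position: [0.6071, 0.0008, 0.0617]
ee_rot: [0.576, 0.818, -0.0, 0.0]
wrist_force: [0.8, -0.3, -0.3]
opening: 0.0275
finger_force: 0.0
8.8 [0.6071 0.0008 0.0617] ydir 19.68 F [ 0.776  -0.3356 -0.317 ] op 0.027475100434839972 0.0 q [ 0.0014  0.4759 -0.1053  0.9897 -0.0001  1.2286]
```

View pics/w4.png

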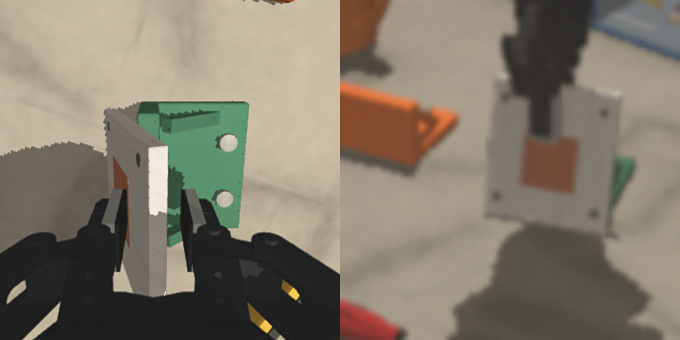

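The plate now leans with its top against the green plate, clear of the far finger. Opening fully and lifting away.

```bash
python3 -m crank '[[0,0,0,0],[0,0,0,0],[0,0,0,0],[0,0,0,0],[0,0,0,0]]' 0; python3 -m crank '[[0,0,-0.03,0],[0,0,-0.1,0],[0,0,-0.25,0],[0,0,-0.45,0],[0,0,-0.65,0]]'; python3 -c "
from h import *
st()
i=vision.camera_info('wrist');im=vision.get_image('wrist')
cv2.imwrite('pics/w5.png',np.hstack([im[60:400,120:460],cv2.resize(vision.get_image('scene')[190:290,230:330],(340,340))]))
to((.4525,.248,.19),28)"
```

```text
time: 9.4
position: [0.6071, 0.0007, 0.0617]
ee_rot: [0.576, 0.818, -0.0, 0.0]
wrist_force: [0.2, -0.4, 0.5]
opening: 0.0853
finger_force: 0.0
time: 9.9
position: [0.6066, 0.0008, 0.1933]
ee_rot: [0.576, 0.818, -0.0, -0.0]
wrist_force: [0.5, -0.3, -0.5]
opening: 0.0853
finger_force: 0.0
9.9 [0.6066 0.0008 0.1933] ydir 19.68 F [ 0.4695 -0.2823 -0.4836] op 0.08529798860731286 0.0 q [ 0.0013  0.3929  0.1141  1.2926 -0.0001  1.2286]
row [ 1.4286 -0.324   0.0325] turn -0.0462 | t 10.0 q6 1.229
```

View pics/w5.png

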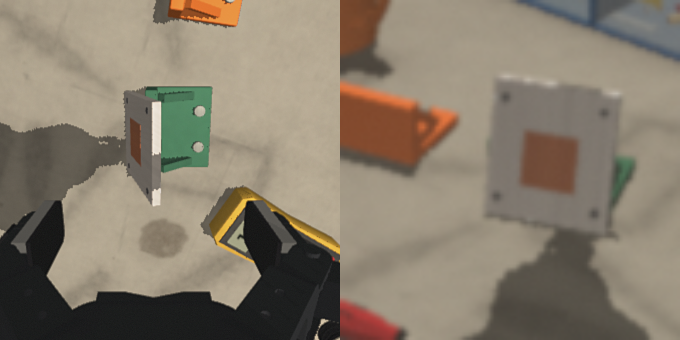

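Leaning cleanly and released. The wrist view shows its top edge from about (275,152) to (275,265) full-frame, in front of the green plate. On to the jar.

```bash
python3 -c "
from h import *
i=vision.camera_info('wrist');a,b=onz(i,(276,152),.097),onz(i,(276,265),.097);print(a,b,(a+b)/2,np.linalg.norm(a-b))"
python3 -m crank '[[0.2,-0.05,0,-0.01],[0.4,-0.1,0,-0.02],[0.6,-0.14,0,-0.03],[0.8,-0.19,0,-0.04],[1,-0.23,0,-0.046]]'; python3 -m crank '[[0.2,-0.02,-0.02,0],[0.4,-0.04,-0.02,0],[0.4,-0.04,-0.02,0],[0.4,-0.04,-0.02,0]]';  python3 - <<'E'
from h import *
st();to((.4525,.248,.19),28)
i=vision.camera_info("wrist");im=vision.get_image("wrist");cv2.imwrite("pics/w6.png",im);np.save("w6.npy",i["pose"])
m=mask(im,(0,170,60),(6,255,255))|mask(im,(174,170,60),(180,255,255))
k=max(cv2.findContours(m,0,1)[0],key=cv2.contourArea);(c,r)=cv2.minEnclosingCircle(k);print(c,r,onz(i,c,.088),proj(i,(.4525,.248,.088)),proj(i,(.4825,.248,.088)))
E
```

```text
[0.5953 0.0464 0.097 ] [ 0.6286 -0.0456  0.097 ] [0.612  0.0004 0.097 ] 0.09783791882136908
time: 10.5
position: [0.4951, 0.1746, 0.1917]
ee_rot: [0.515, 0.857, -0.0, -0.0]
wrist_force: [0.6, 0.1, -0.4]
opening: 0.085
finger_force: 0.0
time: 10.9
position: [0.4513, 0.2412, 0.1957]
ee_rot: [0.514, 0.858, -0.0, 0.0]
wrist_force: [-0.7, 1.1, 0.5]
opening: 0.0854
finger_force: 0.0
10.9 [0.4513 0.2412 0.1957] ydir 28.09 F [-0.6587  1.094   0.4866] op 0.08540062895491506 0.0 q [ 0.491   0.2301 -0.1165  1.2241 -0.0003  1.5715]
row [0.0272 0.0214 0.0286] turn 0.0005 | t 10.9 q6 1.571
(280.8204345703125, 196.7816925048828) 35.265419006347656 [0.4511 0.2528 0.088 ] [279.5221 202.3813] [310.1675 218.263 ]
```

View pics/w6.png

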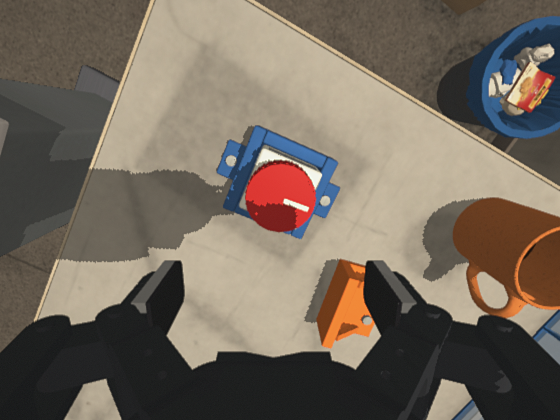

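The wrist view shows the red lid centred at (281,197), with the blue holder around it and the mug and orange part well off. The two views average to a lid centre of about (0.452, 0.250).

```bash
python3 -c "
from h import *
to((.4519,.2503,.053),28)"
```

```text
row [0.0431 0.0235 0.7133] turn 0.0001 | t 10.95 q6 1.571
```

```bash
python3 -m crank '[[0.043,0.023,0,0],[0.043,0.023,0.2,0],[0.043,0.023,0.4,0],[0.043,0.023,0.58,0],[0.043,0.023,0.67,0]]'; python3 -m crank '[[0,0,0.04,0],[0,0,0.04,0],[0,0,0.04,0]]'; python3 -m crank '[[0,0,0,0],[0,0,0,0],[0,0,0,0],[0,0,0,0]]' 1 20; python3 -c "
from h import *
st()"
```

```text
time: 11.45
position: [0.4511, 0.249, 0.0587]
ee_rot: [0.516, 0.857, -0.002, -0.001]
wrist_force: [0.4, 0.2, 0.0]
opening: 0.0852
finger_force: 0.0
time: 11.75
position: [0.4527, 0.2504, 0.0545]
ee_rot: [0.516, 0.857, 0.0, 0.0]
wrist_force: [0.1, -0.3, -0.3]
opening: 0.0854
finger_force: 0.0
time: 12.15
position: [0.4527, 0.2507, 0.055]
ee_rot: [0.515, 0.857, 0.001, 0.001]
wrist_force: [-0.8, -0.2, 5.4]
opening: 0.0602
finger_force: 20.4
12.15 [0.4527 0.2507 0.055 ] ydir 27.96 F [-0.7751 -0.2329  5.4342] op 0.060175317513752075 20.375499576330185 q [ 0.5058  0.3472 -0.3422  0.8789 -0.0003  1.5887]
```

```bash
python3 -m crank '[[0,0,0,0],[0,0,0,0],[0,0,0,0]]' 1 80; python3 -m crank '[[0,0,-0.001,-0.025],[0,0,-0.002,-0.05],[0,0,-0.002,-0.075],[0,0,-0.003,-0.1],[0,0,-0.004,-0.125]]'; python3 -c "
from h import *
st();print(robot.read_state()['ft_torque'])"
```

```text
time: 12.45
position: [0.4527, 0.2507, 0.0554]
ee_rot: [0.515, 0.857, 0.001, 0.001]
wrist_force: [-1.9, -1.9, 10.4]
opening: 0.0586
finger_force: 83.0
time: 12.95
position: [0.4531, 0.251, 0.0562]
ee_rot: [0.337, 0.942, 0.001, 0.001]
wrist_force: [1.0, -0.4, 7.4]
opening: 0.0584
finger_force: 83.7
12.95 [0.4531 0.251  0.0562] ydir 50.64 F [ 1.0083 -0.4249  7.4161] op 0.058393523291459304 83.69764745235443 q [ 0.5059  0.346  -0.3405  0.8807  0.      1.1929]
[ 0.0836 -0.0001 -0.1074]
```

```bash
python3 -m crank '[[0,0,-0.001,-0.03],[0,0,-0.002,-0.06],[0,0,-0.003,-0.09],[0,0,-0.004,-0.12],[0,0,-0.005,-0.15]]';  python3 -m crank '[[0,0,-0.001,-0.03],[0,0,-0.002,-0.06],[0,0,-0.003,-0.09],[0,0,-0.005,-0.12],[0,0,-0.005,-0.155]]'; python3 -m crank '[[0,0,0,0],[0,0,0,0]]'; python3 -c "
from h import *
st();print(robot.read_state()['ft_torque'])
cv2.imwrite('pics/w7.png',vision.get_image('wrist'))"
```

```text
time: 13.45
position: [0.4531, 0.2511, 0.0571]
ee_rot: [0.107, 0.994, 0.001, 0.001]
wrist_force: [-0.0, -0.2, 7.5]
opening: 0.0587
finger_force: 83.8
time: 13.95
position: [0.4529, 0.251, 0.0579]
ee_rot: [-0.136, 0.991, 0.001, 0.001]
wrist_force: [0.6, 0.2, 4.7]
opening: 0.0584
finger_force: 84.7
time: 14.15
position: [0.4529, 0.2509, 0.0579]
ee_rot: [-0.134, 0.991, 0.001, 0.001]
wrist_force: [0.1, -0.0, 3.8]
opening: 0.0588
finger_force: 84.8
14.15 [0.4529 0.2509 0.0579] ydir 105.38 F [ 0.0629 -0.0038  3.8288] op 0.058835510443369696 84.79653909802437 q [ 0.506   0.3442 -0.3381  0.8855  0.      0.2375]
[ 0.0642 -0.0345  0.0108]
```

View pics/w7.png

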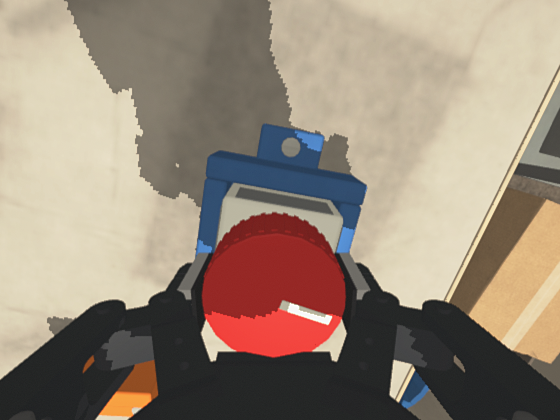

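The lid's white mark at (307,313) kept its place relative to the fingers, so the lid turned about 77° with the gripper, and the jar stayed square in the holder. Lifting gently.

```bash
python3 -m crank '[[0,0,-0.01,0],[0,0,-0.025,0],[0,0,-0.04,0],[0,0,-0.055,0],[0,0,-0.07,0]]'; python3 -c "
from h import *
st()"
```

```text
time: 14.7
position: [0.4518, 0.2502, 0.0708]
ee_rot: [-0.134, 0.991, -0.0, -0.0]
wrist_force: [-0.1, 1.0, 0.3]
opening: 0.0589
finger_force: 85.5
14.7 [0.4518 0.2502 0.0708] ydir 105.36 F [-0.0699  1.0495  0.2504] op 0.058858688992608064 85.53449794650078 q [ 0.5059  0.3312 -0.3193  0.9205 -0.0001  0.2377]
```

```bash
python3 -m crank '[[0,0,-0.03,0],[0,0,-0.06,0],[0,0,-0.09,0],[0,0,-0.1,0],[0,0,-0.1,0]]';python3 -m crank '[[0,0,0,0],[0,0,0,0],[0,0,0,0]]'; python3 -c "
from h import *
st()
a=vision.get_image('scene')[180:300,140:340];b=vision.get_image('wrist')
cv2.imwrite('pics/w8.png',np.hstack([cv2.resize(a,(500,300)),cv2.resize(b[100:400,130:430],(300,300))]))"
```

```text
time: 15.2
position: [0.4521, 0.2504, 0.091]
ee_rot: [-0.134, 0.991, 0.0, 0.0]
wrist_force: [0.0, 0.5, -0.3]
opening: 0.0583
finger_force: 85.5
time: 15.5
position: [0.4517, 0.2502, 0.0903]
ee_rot: [-0.134, 0.991, -0.0, -0.0]
wrist_force: [0.0, 0.7, 0.4]
opening: 0.0585
finger_force: 85.5
15.5 [0.4517 0.2502 0.0903] ydir 105.36 F [0.0436 0.7064 0.3827] op 0.058503172731512176 85.52565895020962 q [ 0.5058  0.3125 -0.2899  0.9689 -0.      0.2377]
```

View pics/w8.png

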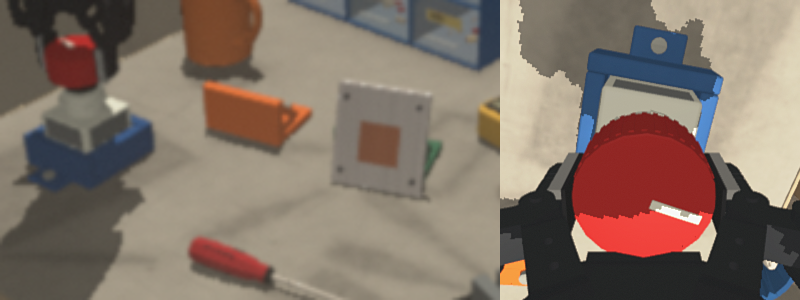

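The scene crop shows the lid held level at (72,60), above the open neck of the seated jar. The plate is still leaning on the green plate at (380,140), and the bystanders are untouched.

```bash
python3 -c "
from rig import robot
print(robot.close_job())"
```

```text
the job is handed in; nothing more can be done
None
```

The job is handed in at about 15.6 s: the plate is released and leaning on the green face, the jar is open and still seated in its holder, and the lid is held level about 10 mm (estimated) above it.

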